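# Clamp the prosthetic tube in the pipe vise

## Robot

A 7-joint arm with a two-finger parallel gripper is mounted at the origin on a cart in front of the work surface, level with it; the furniture and walls round the work are solid. World frame = base frame: x ahead of the robot, y to its left, z up, the work surface at z = 0. Lengths are in m, angles in rad, forces in N, time in s.
With the tool pointing down it reaches from about 0.4 to 0.875 m from the base axis. Payload 19.3 kg.
Tool frame: the origin (TCP) lies at the very end of the fingers, on their centre line; the grasp point (between the pads) lies 19 mm behind it; z points along the fingers, y is the line along which they close (so a half turn about z gives the same grasp; the last joint's range is limited). The gripper opens to 85 mm and grips with 20 to 120 N. Pads are 22 mm wide; open, the fingers measure 114 mm over their backs; the gripper's body (76 mm by 85 mm) begins 54 mm behind the grasp point. The pads swing forward as they close: fully open they stand 13 mm farther back than shut.
Start: joints at [1.153, 0.521, -0.036, 1.599, 0.021, 1.021, -0.113], TCP at [0.213, -0.588, 0.231] pointing down, gripper open.
Joint ranges: [-2.91, 2.91], [-0.3, 2.13], [-1.5, 1.42], [0.17, 2.43], [-1.26, 4.41], [0.16, 1.93], [-2.52, 2.52]. Speed limits (rad/s): [1.89, 1.89, 2.39, 2.39, 3.01, 3.01, 3.01].

## Interface

Orientations are given as a unit quaternion [w, x, y, z].
In Python, from bench import arm, snapshot, camera_params gives the robot as it stands (arm), with the cameras as plain functions.
- The arm moves only by the tool shift_gripper, called after ">>>" as name(argument=value, ...) on one line, values as JSON. Schema: {"type":"object","properties":{"offsets":{"type":"array","items":{"type":"number"},"minItems":5,"maxItems":25},"only":{"type":"string"},"quiet":{"type":"boolean"},"lines":{"type":"string"}},"required":["offsets"],"additionalProperties":false}. offsets is one flat list of numbers that holds 1 to 5 rows one after another, with no inner brackets; each row has 5 numbers: the opening from 0.0 (shut) to 1.0 (fully open), then dx, dy, dz in normalised numbers (1 is 75 cm), then a turn about the tool's z in fractions of the full range, 1 being pi rad; each row is the pose to reach, as a shift and turn from the pose commanded when the call began, along the tool's axes at that moment; what a row does not reach only later rows make up. A row lasts 1/12 s, in which the tool goes at most 0.0417 m and 0.125 rad, less where a joint would pass 70% of its speed; a pose out of reach is approached as far as the arm can. The fingers move at their own pace and stop on an object; the grip force is fixed at half the most. Time passes only in rows, so rows that do not move let the fingers close. The tool returns the time, the measured TCP pose, the force, the opening and the grip force at its end. only (a regular expression) keeps the lines of the reply that match it, lines (a string "A,B") keeps lines A to B, and quiet returns only ok. A shift or turn number past 1, either way, is cut back to 1. Input that does not fit is refused with a message, and nothing moves.
- arm.get_state(): the state, without advancing time (a new reading comes with each control period).
- snapshot(name): name is "scene" or "side" or "wrist"; returns (picture, depth): 480x640x3 uint8, red, green, blue; 480x640 float32, m along the optical axis (not along the pixel's ray), 0 where there is no reading.
- camera_params(name): a dict with "fx", "fy", "cx", "cy" (pixels), "k1" (the pictures are not rectified: a ray, as slopes to the right and down, at radius r is drawn at 1 + k1 r^2 times it, then the intrinsics apply), "extrinsics" (4x4, takes a point from world to camera coordinates); the wrist camera has in their place "mount" (4x4, takes a point from camera to tool coordinates, whose origin is the TCP and whose axes are the flange's). Camera axes: x right, y down, z forward; pixel columns grow to the right and rows downward; lengths in m; the calibration is good to about 2 mm. A picture is of the moment at which its call begins: read the wrist's pose just before it. camera_params takes no time and is no camera call.
- arm.close_job(): hands the job in; it is judged then, once.
The state is a dict: "time": time; "joint_positions": joint angles; "joint_velocities": joint speeds; "effort": joint torques, N m; "tool_pos": TCP position; "ee_rot": TCP orientation; "wrist_force": force on the tool from outside, world axes, zero at the start; "wrist_torque": the same for the moment, N m; "grip_width": opening from 0.0 (shut) to 1.0 (fully open); "gripper_force": force on a finger pad.
Only numpy, scipy, OpenCV 4.12 (cv2) and the standard library are available. Lean on these libraries where they do the work, as an engineer would, in place of code of your own. Each camera call takes 0.05 s, during which the arm holds its last target. There are 200 camera calls.

## Task

Two green pipe vises stand on the bench and an aluminium prosthesis tube lies in the V of one of them. Turn that vise's crank clockwise (seen from above) until its rubber-faced jaw has come down and is pressing firmly on the tube (about a quarter turn past first touch), leaving the tube lying in the V, then let go of the crank. Do not turn the crank of the empty vise.

Things in the scene. Friction and masses are not known exactly. Their poses are not given: they have to be found in the camera images.
- vise: The green pipe vise that holds the tube, fixed to the bench: base 132 x 100 x 14 mm, two posts, crosspiece at 136 to 158 mm height. Origin: centre of its underside. z up, the upright screw's axis (x = y = 0); y runs along the V and the tube; yaw varies. The tube's underside rests 38 mm above the bench, its top at 68 mm; a sprung rubber-faced pad comes down on it.
- vise_screw (a joint): That vise's crank angle, rad: 0 open, grows clockwise seen from above, stop at 6.0; starts at 0 to 1.6. Crank height is constant. Jaw lowers 3.18 mm per rad; pad meets tube at 4.0, then a spring presses it (4 N, plus 1.5 N per mm). About 3 N at the knob turns it; it stays where left. At value q the knob lies 50 mm from the axis, at angle -q from the vise's +x about its z.
- vise_knob (a point): Middle of the upright black knob on that crank: 21 mm diameter, 43 mm tall (190 to 233 mm above the bench, this point at 211.5 mm), free to spin on its pin, 50 mm from the screw axis. The steel crank arm and hub below it reach up to 188.5 mm.
- tube: Aluminium pylon tube, 30 mm diameter, 160 mm long, loose, lying in the V of the vise. Origin: middle of its length, at its underside (15 mm below its axis). y along its length.
- spare_knob (a point): Middle of the same black knob on the other, empty vise, which is identical (its crank stands at any angle).

How it is judged:
At the end, for the whole second after the job is handed in: The crank of the vise with the tube is at rest past 4.35 rad (pad pressed 1 mm or more onto the tube; up to the stop is fine) and the tube lies still in the V: within 6 mm across, 35 mm along, about 5 mm in height of its seat, parallel to the V within 10 degrees (value of joint vise_screw above 4.35 rad and velocity of joint vise_screw between -0.1 and 0.1 rad/s and x of tube in the frame of vise between -0.006 and 0.006 m and z of tube in the frame of vise between 0.033 and 0.044 m and y of tube in the frame of vise between -0.035 and 0.035 m and angle between the y axis of tube and the y axis of vise, either way round below 0.17 rad and linear speed of tube below 0.02 m/s); the robot touches nothing.
It fails at once if the crank of the empty vise is turned (its knob moves more than 20 mm) (distance of spare_knob from where it was at the start of the episode above 0.02 m).
It also fails if it takes over 35 s, if anything falls off the work surface, if the arm or the gripper's body presses on something with over 40 N, if the wrist force passes 120 N, or if a joint passes its speed limit or range.

## Working session

There is one attempt and no reset: what is moved stays moved. The work goes in short steps, Python scripts to look and compute and a tool call to move; the robot and the scene stay as the last step left them, time stands still between calls to the robot, and variables do not carry over. Pictures are saved under pics/ and viewed, at most 10 in all, crops included, and the job is handed in when it is done.

```bash
ls; mkdir -p pics; python3 - <<'E'
from bench import arm, snapshot, camera_params
import cv2
print(arm.get_state())
for n in("scene","side"):
    p,d=snapshot(n); cv2.imwrite(f"pics/{n}0.png",p[:,:,::-1]); print(n,camera_params(n))
print(camera_params("wrist"))
E
```

```text
bench.py
pics
{'time': 0.0, 'joint_positions': array([ 1.15278995,  0.52200298, -0.0363064 ,  1.6000187 ,  0.02120763,
        1.02109771, -0.11279968]), 'joint_velocities': array([ 3.45165248e-04, -1.13890188e-03,  1.43841617e-03,  3.74082594e-04,
       -5.36485098e-04,  4.71397040e-07,  5.09478700e-04]), 'effort': array([ 4.70764353e-04, -9.27114415e+01,  1.98044904e+00, -3.69927120e+01,
        1.80597551e-02,  8.01047572e-03, -1.45140307e-04]), 'tool_pos': array([ 0.21285639, -0.58727084,  0.23072902]), 'ee_rot': array([-5.51517625e-04,  9.84918799e-01,  1.73016281e-01, -1.47124287e-04]), 'wrist_force': array([-0.28348738,  0.14001453,  0.23761435]), 'wrist_torque': array([-0.00853583,  0.00845302,  0.0026623 ]), 'gripper_force': 0.0, 'grip_width': 0.9991961446699705}
scene {'fx': 590.3002796956634, 'fy': 590.3002796956634, 'cx': 326.08859152493756, 'cy': 235.08858860860548, 'k1': -0.00264305310537832, 'extrinsics': array([[-0.56721659, -0.82355961,  0.00386257,  0.31325077],
       [-0.36392655,  0.24643715, -0.89823505,  0.33229972],
       [ 0.73879822, -0.51089951, 
[... 265 characters left out ...]
72843,  0.00545188,  0.54113618],
       [-0.06764037,  0.49617706, -0.86558253,  0.17617784],
       [ 0.10612323, -0.85906967, -0.50073662,  0.98938288],
       [ 0.        ,  0.        ,  0.        ,  1.        ]])}
{'fx': 384.5675607517619, 'fy': 384.5675607517619, 'cx': 322.6260941201105, 'cy': 238.79091776866477, 'k1': -0.010942496827757307, 'mount': array([[-1.19885480e-03, -9.65728566e-01, -2.59551341e-01,
         6.51125340e-02],
       [ 9.99999040e-01, -1.33823314e-03,  3.60299917e-04,
         1.85068445e-04],
       [-6.95292129e-04, -2.59550660e-01,  9.65729243e-01,
        -1.42924912e-01],
       [ 0.00000000e+00,  0.00000000e+00,  0.00000000e+00,
         1.00000000e+00]])}
```

View pics/scene0.png

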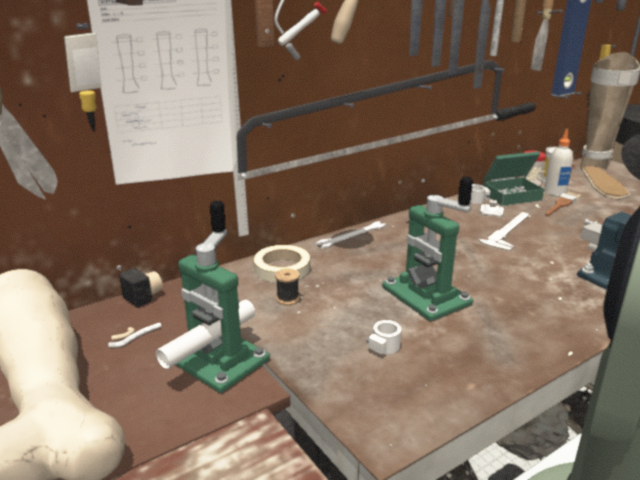

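View pics/side0.png

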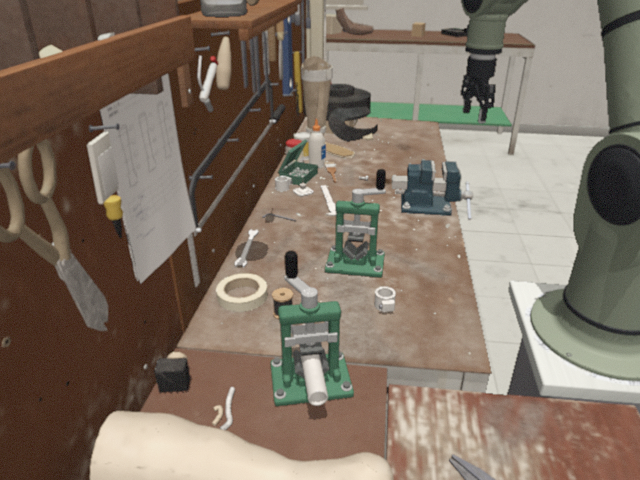

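The tube vise is the left one in the scene picture: knob at about (217,216), hub at (206,255). In the side picture the knob is at (291,264) and the hub at (310,298). The empty vise's knob is at (465,190) in the scene picture and (381,180) in the side picture.

```bash
cat > h.py <<'E'
import numpy as np, cv2
from bench import arm, snapshot, camera_params
def cam(n):
    c=camera_params(n); K=np.array([[c["fx"],0,c["cx"]],[0,c["fy"],c["cy"]],[0,0,1]]); return K,np.array([c["k1"],0,0,0,0]),c
def slopes(n,px):
    K,D,c=cam(n); return cv2.undistortPoints(np.float64(px).reshape(-1,1,2),K,D).reshape(-1,2)
def ray(n,px):
    E=cam(n)[2]["extrinsics"]; s=slopes(n,px); R=E[:3,:3]
    return -R.T@E[:3,3], np.c_[s,np.ones(len(s))]@R
def plane(n,px,z):
    o,d=ray(n,px); return o+d*((z-o[2])/d[:,2])[:,None]
def cloud(n,mask,depth):
    v,u=np.nonzero(mask&(depth>0)); o,d=ray(n,np.c_[u,v]); return o+d*depth[v,u][:,None]
def tri(pa,pb):
    E=[cam(n)[2]["extrinsics"][:3] for n in("scene","side")]
    X=cv2.triangulatePoints(E[0],E[1],slopes("scene",pa)[0],slopes("side",pb)[0]); return (X[:3]/X[3]).ravel()
E
python3 - <<'E'
from h import *
rois={"scene":(150,180,290,400),"side":(260,240,365,415)}
kr={"scene":(205,195,230,235),"side":(281,246,301,281)}
spare={"scene":(452,172,475,208),"side":(372,166,389,192)}
kc={};sc={}
for n in rois:
    p,d=snapshot(n); hsv=cv2.cvtColor(p,cv2.COLOR_RGB2HSV)
    g=(hsv[:,:,0]>60)&(hsv[:,:,0]<95)&(hsv[:,:,1]>100)
    for nm,r,out in(("knob",kr,kc),("spare",spare,sc)):
        x0,y0,x1,y1=r[n]; m=np.zeros(d.shape,bool); m[y0:y1,x0:x1]=hsv[y0:y1,x0:x1,2]<50
        k,l,st,ce=cv2.connectedComponentsWithStats(m.astype(np.uint8)); i=1+st[1:,4].argmax()
        x,y,w,h,a=st[i]; out[n]=ce[i]; C=cloud(n,l==i,d); print(n,nm,st[i],ce[i],"cloud",np.median(C,0),C[:,2].min(),C[:,2].max(), "plane",plane(n,ce[i],.2115))
    x0,y0,x1,y1=rois[n]; m=np.zeros(d.shape,bool); m[y0:y1,x0:x1]=g[y0:y1,x0:x1]
    C=cloud(n,m,d)
    t=C[abs(C[:,2]-.158)<.004]
    b=C[abs(C[:,2]-.014)<.004]
    for nm,q in(("top",t),("base",b)):
        if len(q)>20:
            q=q[np.linalg.norm(q[:,:2]-np.median(q[:,:2],0),axis=1)<.1]
            r=cv2.minAreaRect(np.float32(q[:,:2]*1000)); print(n,nm,len(q),r,cv2.boxPoints(r).round().tolist())
print("tri knob",tri(kc["scene"],kc["side"]),"spare",tri(sc["scene"],sc["side"]))
for n,px in(("scene",[206,247]),("side",[310,292])): print("hubtop",plane(n,px,.1885))
E
```

```text
scene knob [210 201  15  31 391] [217.20204604 216.10741688] cloud [0.57383322 0.1709008  0.21378606] 0.19037720926710933 0.2319239110123823 plane [[0.57881767 0.16882157 0.2115    ]]
scene spare [459 177  14  28 299] [464.66555184 190.40133779] cloud [ 0.447998   -0.18826514  0.21423302] 0.1909620778722136 0.2321101142158819 plane [[ 0.45222824 -0.19304488  0.2115    ]]
side knob [285 252  12  26 266] [290.95864662 264.42857143] cloud [0.57858285 0.17552113 0.21729004] 0.1935916361587498 0.2356805638668646 plane [[0.58073628 0.16610808 0.2115    ]]
side spare [376 170   9  19 141] [380.36879433 178.87943262] cloud [ 0.4516325  -0.18731695  0.21653389] 0.19345304661082524 0.23641951906239544 plane [[ 0.45185686 -0.19858727  0.2115    ]]
tri knob [0.58031379 0.16781004 0.21159149] spare [ 0.4516989  -0.19268716  0.21284926]
hubtop [[0.54215072 0.20442961 0.1885    ]]
hubtop [[0.54471953 0.20393806 0.1885    ]]
```

```bash
python3 - <<'E'
from h import *
rois={"scene":(150,235,290,400),"side":(260,290,365,415)}
for n in rois:
    p,d=snapshot(n); hsv=cv2.cvtColor(p,cv2.COLOR_RGB2HSV)
    x0,y0,x1,y1=rois[n]; r=hsv[y0:y1,x0:x1]
    m=np.zeros(d.shape,bool); m[y0:y1,x0:x1]=(r[:,:,0]>50)&(r[:,:,0]<100)&(r[:,:,1]>70)
    C=cloud(n,m,d); print(n,m.sum(),np.percentile(C[:,2],[1,25,50,75,99]))
    for nm,z in(("top",.158),("base",.014)):
        q=C[abs(C[:,2]-z)<.006]
        if len(q)>20:
            q=q[np.linalg.norm(q[:,:2]-np.median(q[:,:2],0),axis=1)<.1]
            r=cv2.minAreaRect(np.float32(q[:,:2]*1000)); print(n,nm,len(q),r,cv2.boxPoints(r).round().tolist())
    # tube: bright low-saturation points at tube height
    m[:]=0; m[y0:y1,x0:x1]=(hsv[y0:y1,x0:x1,2]>150)&(hsv[y0:y1,x0:x1,1]<60)
    C=cloud(n,m,d); C=C[(C[:,2]>.055)&(C[:,2]<.075)]
    if len(C)>20: print("tube",len(C),cv2.minAreaRect(np.float32(C[:,:2]*1000)))
    s=hsv[:,:,1]; m[:]=0; m[y0-15:y1,x0:x1]=(s[y0-15:y1,x0:x1]<60); C=cloud(n,m,d); C=C[abs(C[:,2]-.1855)<.006]; print("hub/arm top",len(C),cv2.minAreaRect(np.float32(C[:,:2]*1000)))
E
```

```text
scene 4613 [0.00442032 0.01212215 0.05007315 0.1332849  0.16106823]
scene top 604 ((545.2496337890625, 205.50059509277344), (97.69902801513672, 26.845491409301758), 16.67232894897461) [[495.0, 204.0], [502.0, 179.0], [596.0, 207.0], [588.0, 232.0]]
scene base 1404 ((524.23876953125, 198.31747436523438), (90.14936828613281, 99.86885833740234), 15.259511947631836) [[468.0, 235.0], [494.0, 138.0], [581.0, 162.0], [555.0, 258.0]]
tube 1076 ((638.3311157226562, 150.4634246826172), (123.46610260009766, 370.28375244140625), 56.514766693115234)
hub/arm top 408 ((563.2095947265625, 188.20970153808594), (25.352092742919922, 72.32579803466797), 46.743919372558594)
side 3276 [0.00659816 0.01468329 0.04547931 0.14876679 0.16441341]
side top 665 ((547.0042724609375, 205.9654541015625), (95.2565689086914, 29.65679931640625), 16.124774932861328) [[497.0, 207.0], [505.0, 178.0], [597.0, 205.0], [589.0, 233.0]]
side base 1184 ((545.7960205078125, 205.88790893554688), (129.3191375732422, 98.00740051269531), 16.905134201049805) [[470.0, 234.0], [498.0, 140.0], [622.0, 178.0], [593.0, 272.0]]
tube 695 ((543.141845703125, 213.97982788085938), (29.179868698120117, 161.28558349609375), 16.188085556030273)
hub/arm top 402 ((560.9154663085938, 186.87991333007812), (25.153858184814453, 72.1344223022461), 39.76425552368164)
```

Consistent: tube vise axis ≈ (0.5455, 0.205) with yaw ≈ 16.6°, crank radius 50.6 mm and knob height 0.2116, so q ≈ 1.11 rad. Next I'll check wall clearance and the tool-frame shifts.

```bash
cat >> h.py <<'E'
from scipy.spatial.transform import Rotation as Ro
def rot(): 
    s=arm.get_state(); return np.array(s["tool_pos"]),Ro.from_quat(np.roll(s["ee_rot"],-1))
def to(*ps):
    t,R=rot(); print("t",arm.get_state()["time"],"tcp",t.round(4))
    for p in ps: print(p,"->",R.inv().apply(np.array(p)-t).round(4))
E
python3 - <<'E'
from h import *
for n in("scene","side"):
    p,d=snapshot(n); C=cloud(n,d>0,d)
    for y0 in(-.4,-.1,.1,.2):
      print(n,y0,[(z,[round(float(v),2) for v in np.percentile(q,[1])]) for z in(.25,.35,.45,.55,.65,.8) for q in [C[(C[:,1]>y0)&(C[:,1]<y0+.15)&(abs(C[:,2]-z)<.05)&(C[:,0]>.3),0]] if len(q)>20])
to((.5,-.36,.31),(.58,.168,.31))
E
```

```text
scene -0.4 [(0.25, [0.79]), (0.35, [0.79]), (0.45, [0.79])]
scene -0.1 [(0.25, [0.79]), (0.35, [0.78]), (0.45, [0.77])]
scene 0.1 [(0.25, [0.57]), (0.35, [0.8]), (0.45, [0.74])]
scene 0.2 [(0.25, [0.79]), (0.35, [0.79]), (0.45, [0.78])]
side -0.4 [(0.25, [0.79]), (0.35, [0.79]), (0.45, [0.79]), (0.55, [0.68])]
side -0.1 [(0.25, [0.78]), (0.35, [0.78]), (0.45, [0.77]), (0.55, [0.68])]
side 0.1 [(0.25, [0.57]), (0.35, [0.8]), (0.45, [0.74]), (0.55, [0.71])]
side 0.2 [(0.25, [0.79]), (0.35, [0.79]), (0.45, [0.75]), (0.55, [0.71]), (0.65, [0.73])]
t 0.4 tcp [ 0.213  -0.5875  0.2312]
(0.5, -0.36, 0.31) -> [ 0.3474 -0.1161 -0.0788]
(0.58, 0.168, 0.31) -> [ 0.6025 -0.5853 -0.0787]
```

The rows are not in the units I measure in: shifts go in shares of 75 cm and turns go in shares of pi rad. I convert before sending: 0.19 m is 0.2533, -0.06 m is -0.08.

>>> shift_gripper(offsets=[1, 0.04, -0.0133, -0.04, 0, 1, 0.0933, -0.0267, -0.0667, 0, 1, 0.1467, -0.0467, -0.0667, 0, 1, 0.2, -0.0667, -0.0667, 0, 1, 0.2533, -0.08, -0.0667, 0])

```text
time: 0.82
tool_pos: [0.3664, -0.469, 0.282]
ee_rot: [0.0, 0.985, 0.173, 0.0]
wrist_force: [0.1, -0.7, 0.4]
grip_width: 1.001
gripper_force: 0.0
```

>>> shift_gripper(offsets=[1, 0.0467, -0.02, 0, 0, 1, 0.0933, -0.04, 0, 0, 1, 0.14, -0.0533, 0, 0, 1, 0.1867, -0.0733, 0, 0, 1, 0.2133, -0.08, 0, 0])

```text
time: 1.23
tool_pos: [0.4985, -0.3555, 0.2813]
ee_rot: [-0.001, 0.985, 0.175, 0.001]
wrist_force: [0.6, 0.8, 0.4]
grip_width: 0.997
gripper_force: 0.0
```

```bash
python3 -c "
from h import *
to((.58,.168,.28)); print(arm.get_state()['joint_positions'].round(2))"
```

```text
t 1.2333 tcp [ 0.4985 -0.3555  0.2813]
(0.58, 0.168, 0.28) -> [ 0.2568 -0.4634  0.0021]
[ 0.61  0.46 -0.12  1.57  0.06  1.12 -0.75]
```

Converted, -0.17 m is -0.2267, -0.136 m is -0.1813.

>>> shift_gripper(offsets=[1, 0.0253, -0.0453, 0, 0, 1, 0.0507, -0.0907, 0, 0, 1, 0.076, -0.136, 0, 0, 1, 0.1013, -0.1813, 0, 0, 1, 0.1267, -0.2267, 0, 0])

```text
time: 1.65
tool_pos: [0.5267, -0.1655, 0.2814]
ee_rot: [0.0, 0.985, 0.173, 0.0]
wrist_force: [0.2, -0.5, -0.5]
grip_width: 1.004
gripper_force: 0.0
```

>>> shift_gripper(offsets=[1, 0.0253, -0.0453, 0, 0, 1, 0.0507, -0.0907, 0, 0, 1, 0.076, -0.136, 0, 0, 1, 0.1013, -0.1813, 0, 0, 1, 0.1267, -0.2267, 0, 0])

```text
time: 2.07
tool_pos: [0.5581, 0.0267, 0.2815]
ee_rot: [0.0, 0.985, 0.173, 0.0]
wrist_force: [1.1, 0.3, 0.1]
grip_width: 1.0
gripper_force: 0.0
```

>>> shift_gripper(offsets=[1, 0.0253, -0.0453, 0, 0, 1, 0.0507, -0.0907, 0, 0, 1, 0.076, -0.136, 0, 0, 1, 0.08, -0.1573, 0, 0, 1, 0.08, -0.1573, 0, 0])

```text
time: 2.48
tool_pos: [0.5734, 0.1614, 0.281]
ee_rot: [-0.001, 0.984, 0.176, -0.0]
wrist_force: [-0.6, -0.7, 0.5]
grip_width: 0.997
gripper_force: 0.0
```

```bash
python3 - <<'E'
from h import *
to((.58,.168,.20)); print(arm.get_state()['joint_positions'].round(2))
t,R=rot(); p,d=snapshot("wrist"); cv2.imwrite("pics/w1.png",p[:,:,::-1])
K,D,c=cam("wrist"); m=c["mount"]
f=lambda P:(lambda q:cv2.projectPoints(q.reshape(1,3),np.zeros(3),np.zeros(3),K,D)[0].ravel())(np.linalg.inv(m)[:3,:3]@(R.inv().apply(np.array(P)-t)-m[:3,3]))
print("expect knob top px",f((.58,.168,.233)))
E
```

```text
t 2.4833 tcp [0.5734 0.1614 0.281 ]
(0.58, 0.168, 0.2) -> [ 0.0085 -0.0037  0.081 ]
[-0.17  0.44 -0.29  1.61  0.13  1.11 -1.71]
expect knob top px [314.78923787 248.71363524]
```

View pics/w1.png

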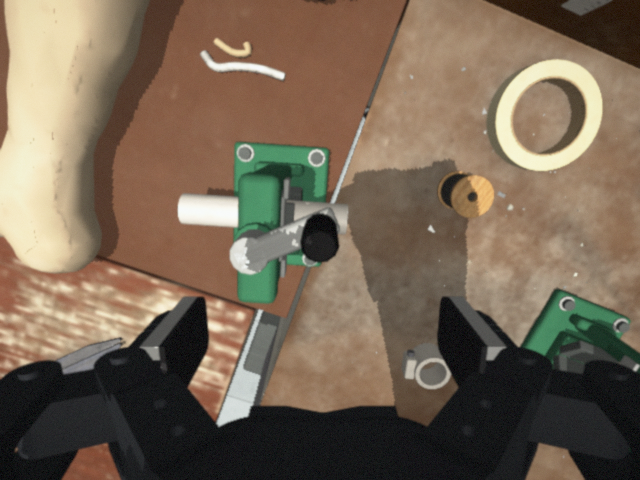

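The wrist picture shows the knob top near (320,241), against an expected (315,249), so it agrees within 3 mm. It lies midway between the fingers, and the tube is in the V. Descending and gripping.

Converted, 0.083 m is 0.1107, 0.07 m is 0.0933.

>>> shift_gripper(offsets=[1, 0.0133, -0.0027, 0.0133, 0, 1, 0.0133, -0.0027, 0.0533, 0, 1, 0.0133, -0.0027, 0.0933, 0, 0.6, 0.0133, -0.0027, 0.1107, 0, 0.4, 0.0133, -0.0027, 0.1107, 0])

```text
time: 2.95
tool_pos: [0.5818, 0.1597, 0.1953]
ee_rot: [0.001, 0.985, 0.172, -0.002]
wrist_force: [-1.2, -0.2, 0.3]
grip_width: 0.75
gripper_force: 0.0
```

>>> shift_gripper(offsets=[0, 0, 0, 0, 0, 0, 0, 0, 0, 0, 0, 0, 0, 0, 0, 0, 0, 0, 0, 0, 0, 0, 0, 0, 0])

```text
time: 3.37
tool_pos: [0.5834, 0.1632, 0.2003]
ee_rot: [-0.001, 0.985, 0.173, 0.001]
wrist_force: [-3.7, 6.3, 9.6]
grip_width: 0.225
gripper_force: 58.2
```

```bash
python3 - <<'E'
from h import *
t,R=rot(); s=arm.get_state(); print(s["grip_width"],s["wrist_force"])
c=np.array([.5455,.205]); r=t[:2]-c; print("r",np.hypot(*r),"ang",np.degrees(np.arctan2(r[1],r[0])))
a0=np.arctan2(r[1],r[0])
for k in range(1,18):
    a=a0-.25*k; p=np.r_[c+.05*np.array([np.cos(a),np.sin(a)]),t[2]]; print(k,R.inv().apply(p-t).round(4)[:2])
E
```

```text
0.22502201344535677 [-3.66012337  6.32430781  9.55464568]
r 0.056415375838621336 ang -47.74699505222429
1 [-0.0145 -0.0027]
2 [-0.0269 -0.0025]
3 [-0.0391 -0.0054]
4 [-0.0501 -0.0113]
5 [-0.0593 -0.0196]
6 [-0.0662 -0.03  ]
7 [-0.0703 -0.0418]
8 [-0.0713 -0.0542]
9 [-0.0693 -0.0665]
10 [-0.0643 -0.0779]
11 [-0.0566 -0.0877]
12 [-0.0467 -0.0953]
13 [-0.0352 -0.1003]
14 [-0.0229 -0.1022]
15 [-0.0105 -0.101 ]
16 [ 0.0012 -0.0968]
17 [ 0.0116 -0.0898]
```

Converted, -0.004 m is -0.0053.

>>> shift_gripper(offsets=[0, 0, -0.0053, -0.0053, 0, 0, 0, -0.0053, -0.0053, 0, 0, 0, -0.0053, -0.0053, 0])

```text
time: 3.62
tool_pos: [0.581, 0.1626, 0.2009]
ee_rot: [0.002, 0.985, 0.172, -0.002]
wrist_force: [3.7, -8.9, -27.4]
grip_width: 0.218
gripper_force: 64.5
```

```bash
python3 - <<'E'
from h import *
import os
t,R=rot(); print("tcp in tool x,y dirs",R.apply([[1,0,0],[0,1,0]]).round(3).tolist())
for n in("scene","side"):
    p,d=snapshot(n); cv2.imwrite(f"pics/{n}2.png",cv2.resize(p[150:310,150:400] if n=="scene" else p[180:340,200:450],None,fx=3,fy=3)[:,:,::-1])
    print(arm.get_state()["wrist_force"])
E
```

```text
tcp in tool x,y dirs [[0.941, 0.339, -0.004], [0.339, -0.941, 0.003]]
[  3.26387349  -9.3115954  -26.90042016]
[  3.08254203  -8.93886776 -27.08383759]
```

View pics/scene2.png

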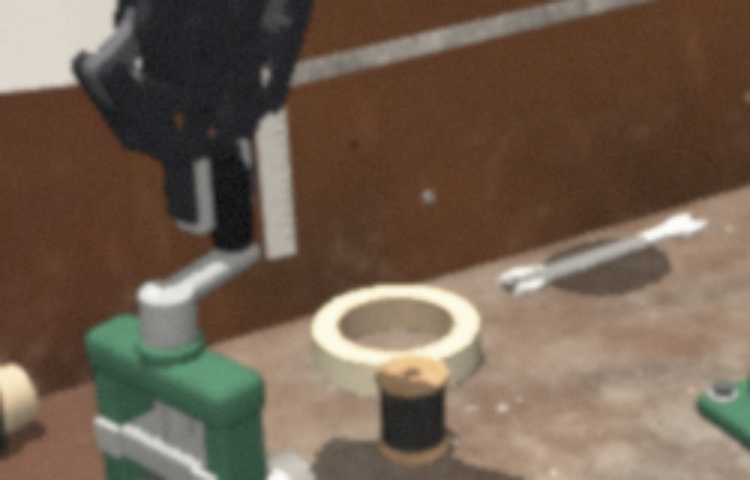

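The crop shows the fingers holding the black knob at about (232,190). The force readings give the neutral offset: back by 2 mm in tool y and 3 mm in z. That puts the axis near (0.547, 0.201).

Converted, 0.003 m is 0.004, 0.002 m is 0.0027.

>>> shift_gripper(offsets=[0, 0, 0.0027, 0.004, 0, 0, 0, 0.0027, 0.004, 0])

```text
time: 3.88
tool_pos: [0.583, 0.1633, 0.2005]
ee_rot: [-0.0, 0.985, 0.173, 0.001]
wrist_force: [0.9, -2.0, -0.9]
grip_width: 0.216
gripper_force: 67.2
```

```bash
cat >> h.py <<'E'
def arc(c=(.547,.201),n=5,st=.25,r=.05,a0=None):
    t,R=rot(); s=arm.get_state(); v=t[:2]-c; a=np.arctan2(v[1],v[0]) if a0 is None else a0
    print("t",s["time"],"r",np.hypot(*v).round(4),"ang",a.round(3),"F",s["wrist_force"].round(1),"Frad",(v@s["wrist_force"][:2]/np.hypot(*v)).round(1))
    u=lambda a:np.array([np.cos(a),np.sin(a),0])
    print([R.inv().apply(r*(u(a-st*k)-u(a))).round(4)[:2].tolist() for k in range(1,n+1)])
E
python3 -c "
from h import *
arc()"
```

```text
t 3.8833 r 0.0521 ang -0.809 F [ 0.9 -2.  -0.9] Frad 2.1
[[-0.0119, 0.0036], [-0.0244, 0.0041], [-0.0366, 0.0015], [-0.0478, -0.0041], [-0.0572, -0.0122]]
```

Forces are near zero. Turning.

Converted, -0.0245 m is -0.0327, -0.018 m is -0.024.

>>> shift_gripper(offsets=[0, -0.008, 0.0027, 0, 0, 0, -0.016, 0.0047, 0, 0, 0, -0.024, 0.0053, 0, 0, 0, -0.0327, 0.0053, 0, 0, 0, -0.0327, 0.0053, 0, 0])

```text
time: 4.3
tool_pos: [0.5596, 0.1563, 0.2006]
ee_rot: [-0.003, 0.985, 0.175, 0.002]
wrist_force: [-2.4, 26.3, -4.3]
grip_width: 0.219
gripper_force: 68.0
```

```bash
python3 -c "
from h import *
arc()"
```

```text
t 4.3 r 0.0465 ang -1.295 F [-2.4 26.3 -4.3] Frad -26.0
[[-0.0122, -0.0025], [-0.0234, -0.0079], [-0.033, -0.016], [-0.0402, -0.0261], [-0.0447, -0.0377]]
```

```bash
cat >> h.py <<'E'
def arc2(c=(.547,.205),n=6,st=.2,r=.05,k=5000.):
    t,R=rot(); s=arm.get_state(); F=s["wrist_force"]; c=np.array(c); v=t[:2]-c; a=np.arctan2(v[1],v[0]); cmd=t[:2]-F[:2]/k
    print("t",s["time"],"r",np.hypot(*v).round(4),"ang",a.round(3),"q~",round((.29-a)%(2*np.pi),2),"F",F.round(1))
    print([R.inv().apply(np.r_[c+r*np.array([np.cos(a-st*i),np.sin(a-st*i)])-cmd,0]).round(4)[:2].tolist() for i in range(1,n+1)])
E
python3 -c "
from h import *
arc2()"
```

```text
t 4.3 r 0.0503 ang -1.317 q~ 1.61 F [-2.4 26.3 -4.3]
[[-0.0084, -0.0074], [-0.0176, -0.0112], [-0.0259, -0.0168], [-0.0328, -0.024], [-0.0383, -0.0324], [-0.0419, -0.0417]]
```

Converted, -0.033 m is -0.044, -0.026 m is -0.0347.

>>> shift_gripper(offsets=[0, -0.0107, -0.0093, 0, 0, 0, -0.0233, -0.0147, 0, 0, 0, -0.0347, -0.0227, 0, 0, 0, -0.044, -0.032, 0, 0, 0, -0.044, -0.032, 0, 0])

```text
time: 4.72
tool_pos: [0.5239, 0.1695, 0.201]
ee_rot: [-0.004, 0.985, 0.175, 0.006]
wrist_force: [28.2, 35.0, -28.7]
grip_width: 0.22
gripper_force: 67.9
```

```bash
python3 -c "
from h import *
arc2()"
```

```text
t 4.7167 r 0.0423 ang -2.147 q~ 2.44 F [ 28.2  35.  -28.7]
[[-0.0036, -0.0086], [-0.0069, -0.018], [-0.0084, -0.0279], [-0.0078, -0.0378], [-0.0052, -0.0475], [-0.0008, -0.0564]]
```

```bash
python3 - <<'E'
from h import *
p,d=snapshot("wrist"); cv2.imwrite("pics/w3.png",p[:,:,::-1])
p,d=snapshot("side"); cv2.imwrite("pics/side3.png",cv2.resize(p[180:420,200:450],None,fx=2.4,fy=2.4)[:,:,::-1])
E
```

```text
(no output)
```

View pics/w3.png

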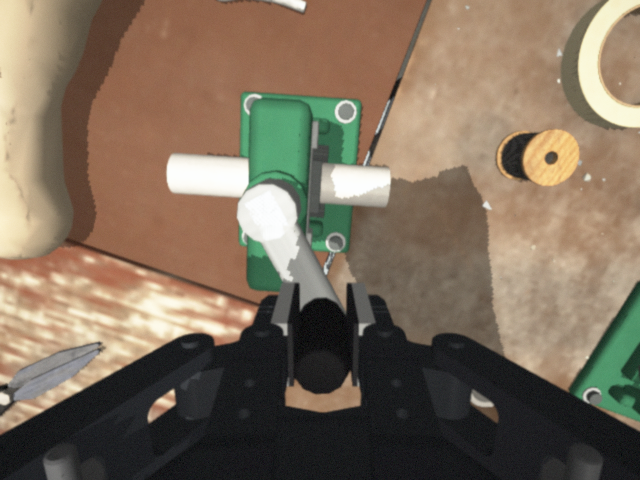

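View pics/side3.png

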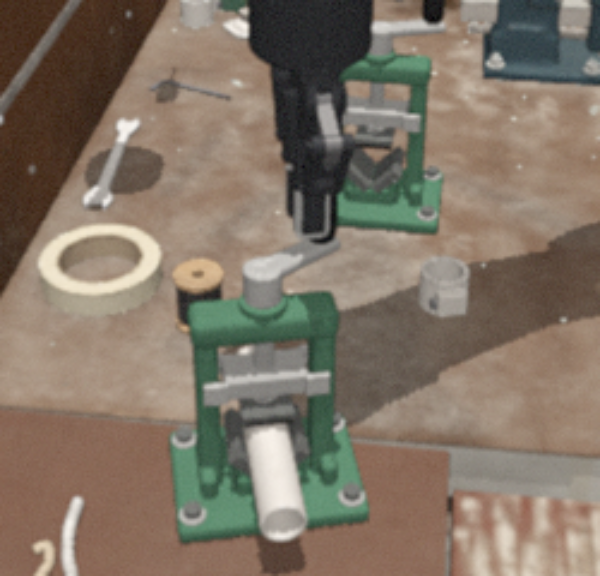

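The wrist picture shows the knob at about (322,345), held at the rear (tool −x) edge of the pads. The side picture shows the jaw coming down and the tube seated. I'll open a little, recentre and grip again.

Converted, -0.005 m is -0.0067, -0.003 m is -0.004.

>>> shift_gripper(offsets=[0.5, 0, 0, 0, 0, 0.5, 0, -0.004, -0.0013, 0, 0.5, 0, -0.0067, -0.0027, 0])

```text
time: 5.07
tool_pos: [0.5196, 0.1673, 0.2019]
ee_rot: [0.0, 0.985, 0.173, 0.0]
wrist_force: [0.6, 0.5, 0.6]
grip_width: 0.497
gripper_force: 0.0
```

```bash
python3 - <<'E'
from h import *
to((.512,.168,.202))
t,R=rot();K,D,c=cam("wrist"); m=c["mount"]
p,d=snapshot("wrist"); v=cv2.cvtColor(p,cv2.COLOR_RGB2GRAY)
cv2.imwrite("pics/w4.png",p[200:,:,::-1])
for z in(.233,.19):
  P=np.array([.512,.168,z]); q=np.linalg.inv(m)[:3,:3]@(R.inv().apply(P-t)-m[:3,3]); print(z,cv2.projectPoints(q.reshape(1,3),np.zeros(3),np.zeros(3),K,D)[0].ravel())
E
```

```text
t 5.0667 tcp [0.5196 0.1673 0.2019]
(0.512, 0.168, 0.202) -> [-0.0069 -0.0033 -0.0001]
0.233 [312.23006118 361.67526179]
0.19 [314.69419826 305.9190942 ]
```

View pics/w4.png

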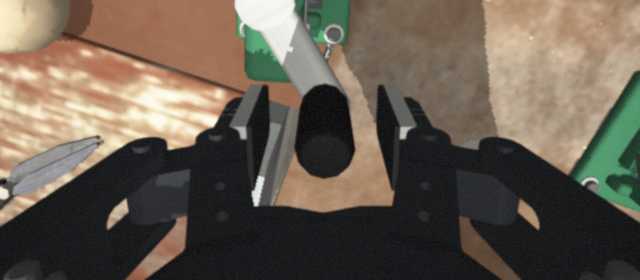

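Knob top centre is at (325,352) in full-image pixels, about 4 mm off in tool −x and centred in y. Regripping.

Converted, -0.004 m is -0.0053, 0.001 m is 0.0013.

>>> shift_gripper(offsets=[0.5, -0.0053, 0.0013, 0, 0, 0, -0.0053, 0.0013, 0, 0, 0, -0.0053, 0.0013, 0, 0, 0, -0.0053, 0.0013, 0, 0, 0, -0.0053, 0.0013, 0, 0])

```text
time: 5.53
tool_pos: [0.5163, 0.1647, 0.2016]
ee_rot: [0.0, 0.985, 0.173, -0.0]
wrist_force: [-2.7, -1.7, 7.2]
grip_width: 0.224
gripper_force: 58.4
```

```bash
python3 -c "
from h import *
arc2((.546,.205))"
```

```text
t 5.5333 r 0.05 ang -2.206 q~ 2.5 F [-2.7 -1.7  7.2]
[[-0.0053, -0.0087], [-0.0081, -0.0183], [-0.009, -0.0282], [-0.0079, -0.0381], [-0.0048, -0.0476], [0.0001, -0.0563]]
```

Converted, -0.028 m is -0.0373, -0.0185 m is -0.0247.

>>> shift_gripper(offsets=[0, -0.0047, -0.006, -0.0013, 0, 0, -0.008, -0.012, -0.0013, 0, 0, -0.0113, -0.0247, -0.0013, 0, 0, -0.012, -0.0373, -0.0013, 0, 0, -0.012, -0.0373, -0.0013, 0])

```text
time: 5.95
tool_pos: [0.4994, 0.1903, 0.2019]
ee_rot: [-0.001, 0.985, 0.174, 0.002]
wrist_force: [17.1, 6.2, -20.5]
grip_width: 0.224
gripper_force: 60.5
```

```bash
python3 -c "
from h import *
arc2((.546,.205))"
```

```text
t 5.95 r 0.0489 ang -2.836 q~ 3.13 F [ 17.1   6.2 -20.5]
[[0.004, -0.0099], [0.0073, -0.0193], [0.0125, -0.0279], [0.0193, -0.0352], [0.0274, -0.0411], [0.0364, -0.0452]]
```

Converted, -0.035 m is -0.0467, 0.002 m is 0.0027.

>>> shift_gripper(offsets=[0, 0.004, -0.0067, 0.0027, 0, 0, 0.0067, -0.0133, 0.0027, 0, 0, 0.0113, -0.0253, 0.0027, 0, 0, 0.0187, -0.0373, 0.0027, 0, 0, 0.0273, -0.0467, 0.0027, 0])

```text
time: 6.37
tool_pos: [0.5055, 0.2293, 0.2015]
ee_rot: [-0.0, 0.985, 0.173, 0.001]
wrist_force: [-2.2, -2.7, 15.5]
grip_width: 0.224
gripper_force: 64.7
```

```bash
python3 -c "
from h import *
arc2((.547,.205))"
```

```text
t 6.3667 r 0.0481 ang 2.611 q~ 3.96 F [-2.2 -2.7 15.5]
[[0.0065, -0.0067], [0.0157, -0.0105], [0.0255, -0.0124], [0.0355, -0.0123], [0.0452, -0.0103], [0.0544, -0.0063]]
```

Converted, 0.045 m is 0.06, -0.001 m is -0.0013.

>>> shift_gripper(offsets=[0, 0.0087, -0.008, -0.0013, 0, 0, 0.0209, -0.014, -0.0013, 0, 0, 0.034, -0.0165, -0.0013, 0, 0, 0.0473, -0.0164, -0.0013, 0, 0, 0.06, -0.014, -0.0013, 0])

```text
time: 6.78
tool_pos: [0.5447, 0.2532, 0.2016]
ee_rot: [0.0, 0.985, 0.173, -0.0]
wrist_force: [-2.8, -6.1, 8.7]
grip_width: 0.221
gripper_force: 63.7
```

>>> shift_gripper(offsets=[0, 0.0053, 0.0013, 0, 0, 0, 0.0053, 0.0013, 0, 0])

```text
time: 6.95
tool_pos: [0.5496, 0.2533, 0.2017]
ee_rot: [0.0, 0.985, 0.172, 0.0]
wrist_force: [1.8, -3.3, 5.9]
grip_width: 0.227
gripper_force: 63.7
```

```bash
python3 -c "
from h import *
arc2((.547,.205))"
```

```text
t 6.95 r 0.0484 ang 1.517 q~ 5.06 F [ 1.8 -3.3  5.9]
[[0.0095, 0.004], [0.0171, 0.0105], [0.0233, 0.0183], [0.0279, 0.0272], [0.0305, 0.0368], [0.0312, 0.0468]]
```

q ≈ 5.06, well past 4.35. Opening and lifting off.

Converted, -0.05 m is -0.0667, -0.02 m is -0.0267.

>>> shift_gripper(offsets=[0.6, 0, 0, 0, 0, 0.9, 0, 0, 0, 0, 1, 0, 0, 0, 0, 1, 0, 0, -0.0267, 0, 1, 0, 0, -0.0667, 0])

```text
time: 7.37
tool_pos: [0.5472, 0.2533, 0.2495]
ee_rot: [0.001, 0.985, 0.173, -0.002]
wrist_force: [0.4, 0.5, -0.2]
grip_width: 0.915
gripper_force: 0.0
```

>>> shift_gripper(offsets=[1, 0, 0, -0.0467, 0, 1, -0.04, 0.04, -0.08, 0, 1, -0.08, 0.08, -0.08, 0, 1, -0.12, 0.12, -0.08, 0, 1, -0.12, 0.12, -0.08, 0])

```text
time: 7.78
tool_pos: [0.4927, 0.1331, 0.3119]
ee_rot: [0.001, 0.985, 0.171, 0.0]
wrist_force: [0.3, -1.6, 0.2]
grip_width: 1.003
gripper_force: 0.0
```

```bash
python3 - <<'E'
from h import *
p,d=snapshot("side"); cv2.imwrite("pics/side5.png",cv2.resize(p[180:420,200:450],None,fx=2.4,fy=2.4)[:,:,::-1])
p,d=snapshot("scene"); v=cv2.cvtColor(p,cv2.COLOR_RGB2HSV)[:,:,2]; print(arm.get_state()["wrist_force"].round(1))
m=np.zeros(v.shape,np.uint8); m[172:208,452:475]=v[172:208,452:475]<50; M=cv2.moments(m,True); print("spare centroid",M["m10"]/max(M["m00"],1),M["m01"]/max(M["m00"],1))
E
```

```text
[-0.8  0.3  0.3]
spare centroid 464.6508474576271 190.4
```

View pics/side5.png

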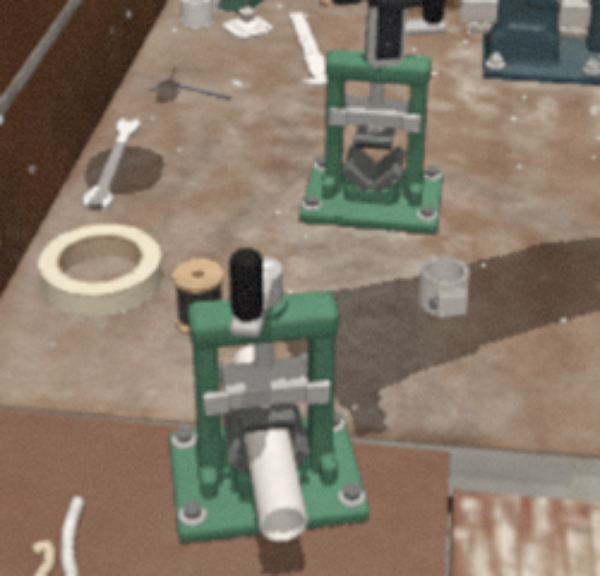

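The knob, at (247,285), now stands on the near side of the hub at q ≈ 5.1. The pad is down on the tube, the tube is in the V, and the spare knob hasn't moved.

```bash
python3 -c "
from bench import arm, snapshot, camera_params
print(arm.close_job())"
```

```text
the job is handed in; nothing more can be done
None
```

I turned the tube vise's crank clockwise to about 5.1 rad (estimated from the arm's position), so its pad presses on the tube, which still lies in the V. I released the crank, the empty vise's knob did not move, and I handed the job in at about 8 s; the hand-in returned no verdict.

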